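# Clamp the plastic sample plaques in the ratchet press

## Robot

A 6-joint arm with a two-finger parallel gripper is mounted at the origin on the work surface. World frame = base frame: x ahead of the robot, y to its left, z up, the work surface at z = 0. Lengths are in m, angles in rad, forces in N, time in s.
With the tool pointing down it reaches from about 0.4 to 0.825 m from the base axis. Payload 7 kg.
Tool frame: the origin (TCP) lies midway between the tips of the shut fingers; the grasp point (between the pads) lies 19 mm behind it; z points along the fingers, x is the direction in which the jaws open and shut, and the axes are right-handed (so a half turn about z gives the same grasp; the last joint's range is limited). The gripper opens to 88 mm and grips with 3 to 60 N. Pads are 19 mm wide; open, the fingers measure 130 mm over their backs; the gripper's body (78 mm by 193 mm) begins 47 mm behind the grasp point.
Start: joints at [1.63, 0.359, 0.012, 0, -1.224, -0.288], TCP at [0.153, 0.657, 0.227] pointing down, gripper open.
Joint ranges: [-3.07, 3.07], [-1.43, 2.12], [-1.02, 1.25], [-3.03, 1.67], [-3.05, -0], [-3.03, 3.03]. Speed limits (rad/s): [2.39, 2.39, 3.01, 3.14, 3.14, 3.14].

## Interface

Orientations are given as [roll, pitch, yaw] about the fixed x, y, z axes, in that order (R = Rz(yaw) Ry(pitch) Rx(roll)).
In Python, from station import status, eyes, workorder gives the robot as it stands.
- The arm moves only by the shell command python3 -m jog 'ROWS' [OPENING] [FORCE]. ROWS is JSON, a list of rows, each a list of 6 numbers: the shift along the world's x, y, z in mm, then the turn, a rotation vector about the world's x, y, z in rad. A call has 1 to 12 rows; each row shifts and turns the pose as measured when the row begins; what a row does not reach is not made up. A row lasts 1/10 s, in which the tool goes at most 50 mm and 8.59 degrees, less where a joint would pass 70% of its speed; a pose out of reach is approached as far as the arm can. A call with a gripper value outside its range is refused whole. OPENING is the opening, from 0 (shut) to 1 (fully open), set as the call begins (- or left out, the last holds). The fingers move at their own pace and stop on an object; FORCE is the grip in N (left out, the last holds). Time passes only in rows, so rows that do not move let the fingers close. It gives the time, the measured TCP pose, the force and the opening at its end, in the units of the state.
- status.get_state(): the state, without advancing time (a new reading comes with each control period).
- eyes.grab_frame(name): name is "scene" or "top" or "wrist"; returns the picture (384x512x3 uint8, blue, green, red); there is no depth.
- eyes.calibration(name): a dict with "camera_matrix" (3x3 intrinsics, pixels), "k1" (the pictures are not rectified: a ray, as slopes to the right and down, at radius r is drawn at 1 + k1 r^2 times it, then the intrinsics apply), "cam_to_world" (4x4, takes a point from camera to world coordinates); the wrist camera has in their place "hand_eye" (4x4, takes a point from camera to tool coordinates, whose origin is the TCP and whose axes are the tool frame's). Camera axes: x right, y up, looking along -z (the intrinsics and any distortion apply to the point x, -y, -z); pixel columns grow to the right and rows downward; lengths in m; the calibration is good to about 2 mm. A picture is of the moment at which its call begins: read the wrist's pose just before it. calibration takes no time and is no camera call.
- workorder.job_done(): hands the job in, once; it reports no verdict.
The state is a dict: "t": time; "q": joint angles; "qd": joint speeds; "joint_efforts": joint torques, N m; "eef_pos": TCP position; "ee_rot": TCP orientation; "force": force on the tool from outside, world axes, zero at the start; "moment": the same for the moment, N m; "width": finger opening in m.
Only numpy, scipy, OpenCV 4.12 (cv2) and the standard library are available. Lean on these libraries where they do the work, as an engineer would, in place of code of your own. Each camera call takes 0.05 s, during which the arm holds its last target. There are 200 camera calls.

## Task

Stack all the loose oval plastic plaques squarely on the bed of the hand press, lengthwise along it, then swing the arm fully closed over them and lock it by pushing the headed pin down through fork and lug until its head sits flush on the fork. Then tighten the ratchet knob clockwise until it slips and clicks, let it click over for at least an eighth of a turn so the stack is left clamped, and let go; leave the dishes, jars and other things where they are.

Things in the scene. Friction and masses are not known exactly. Their poses are not given: they have to be found in the camera images.
- bed (a point): Centre of the hand press's bed, 20 mm above the table: a dark oblong, 44 by 66 mm, flush in the flat aluminium base plate (170 mm along x; y from -155 to +130 mm; 20 mm thick). y axis: the bed's long direction, from fork to pivot post; z up. The fork stands 121 mm along -y, the pivot post 100 mm along +y; the space over the bed is free while the arm is open. Fixed; place and yaw vary
- pivot (a point): On the vertical hinge line of the press's swing arm, 94 mm above the table, on the steel post 100 mm along bed +y
- swing (a joint): Angle of the grey swing arm about its vertical pivot, rad: 0 = closed against its stop, lying over the bed with its lug between the fork's two tines and the holes in line; grows as the free end swings away towards bed +x (counter-clockwise from above), at most 2.0. Friction (0.3 N m) holds it wherever it is released
- bar_grip (a point): Grip point on the middle of the swing arm, 165 mm from the pivot; the arm is a bar 24 mm wide and 16 mm thick (from 85 to 101 mm above the table), clear for fingers on both sides; the bar's long direction is this frame's y axis
- lug_hole (a point): Top of the 12 mm vertical hole in the lug at the arm's free end, 221 mm from the pivot
- fork_hole (a point): Mouth (top) of the 12 mm vertical hole through the two tines of the fixed steel fork, 116 mm above the table, axes as the bed's. The tines are 34 mm square and 12 mm thick, from 68 to 80 and from 104 to 116 mm up; a web joins them on their bed -y side, the arm enters from +x
- knob (a point): Centre of the black round knurled ratchet knob on top of the arm, 100 mm from the pivot: diameter 36 mm, height 28 mm, from 117 to 145 mm above the table, axis vertical, a white mark on top. It stays at this height while it turns, clockwise from above to tighten. Below it an aluminium collar (29 mm across, 12 mm high, from 103 mm up, black mark) turns with it and drives the foot down
- screw (a joint): Turn of the collar below the knob, rad, clockwise from above positive. It turns with the knob and drives the foot down 5 mm per rad: the foot's underside is 41 mm minus 5 mm per rad above the bed. It stops when the foot presses on the stack. About 0.08 N m of friction holds it where it is left
- ratchet (a joint): Slip of the knob on its collar, rad, 0 at the start: below the set torque of 0.14 N m the knob carries the collar round and this does not change; once the foot presses and the collar stops, the knob slips (clicks) over it and this grows with clockwise turning
- foot: Round steel pressure foot under the arm on the knob's axis, 34 mm across, 8 mm thick; origin at the centre of its underside
- pin_head (a point): Centre (half-way up) of the head of the headed steel pin: head 20 mm across and 22 mm high, below it a shank of 10 mm diameter and 50 mm length with a tapered tip, so the tip is 61 mm below this point; z along the pin, upwards. The pin starts upright in the wooden block. Seated, this point is 11 mm above the mouth of the hole it stands in
- block_hole (a point): Mouth of the through hole (12 mm) in the fixed wooden pin block, 60 by 60 mm, 55 mm high, where the pin stands at the start
- plaque1_mid (a point): Centre of a loose moulded plastic plaque (black or grey), a long oval 66 mm by 44 mm, 8 mm thick, lying flat on the table at the start; x axis along its length, z through its thickness. Two to four plaques are present, all alike but for shade; an absent one is given as None
- plaque2_mid (a point): Centre of a loose moulded plastic plaque (black or grey), a long oval 66 mm by 44 mm, 8 mm thick, lying flat on the table at the start; x axis along its length, z through its thickness. Two to four plaques are present, all alike but for shade; an absent one is given as None
- plaque3_mid (a point): Centre of a loose moulded plastic plaque (black or grey), a long oval 66 mm by 44 mm, 8 mm thick, lying flat on the table at the start; x axis along its length, z through its thickness. Two to four plaques are present, all alike but for shade; an absent one is given as None
- plaque4_mid (a point): Centre of a loose moulded plastic plaque (black or grey), a long oval 66 mm by 44 mm, 8 mm thick, lying flat on the table at the start; x axis along its length, z through its thickness. Two to four plaques are present, all alike but for shade; an absent one is given as None
- mortar: Bystander, not part of the job: white ceramic mortar bowl, 110 mm across, 65 mm high; origin at the centre of its underside
- jar1: Bystander, not part of the job: glass jar with brass lid, 72 mm across, 140 mm high; origin at the centre of its underside
- jar2: Bystander, not part of the job: second glass jar with brass lid, 72 mm across, 140 mm high; origin at the centre of its underside
- vial: Bystander, not part of the job: small clear bottle with white cap, 32 mm across, 60 mm high; origin at the centre of its underside
- dish1: Bystander, not part of the job: flat closed clear dish, 86 mm across, 14 mm high; origin at the centre of its underside
- dish2: Bystander, not part of the job: flat closed clear dish, 86 mm across, 14 mm high; origin at the centre of its underside
- dish3: Bystander, not part of the job: flat closed clear dish, 86 mm across, 14 mm high; origin at the centre of its underside

How it is judged:
By the outcome, as a careful person would: the job done as asked, in the order asked, and still so for the second after the job is handed in, with the robot touching nothing.
Of plaque1, plaque2, plaque3, plaque4 only 2 to 4 are there at a start; the rules pass over those that are not, and their reading is None.
At some moment in a run one of plaque1, plaque2, plaque3, plaque4 may be knocked a few centimetres aside while the robot is not near it.
Once in a run the grip may slacken for a moment while it holds something.
It also fails if it takes over 210 s, if anything falls off the work surface, if the arm or the gripper's body presses on something with over 40 N, if the wrist force passes 120 N, or if a joint passes its speed limit or range.

## Working session

There is one attempt and no reset: what is moved stays moved. The work goes in short steps, Python scripts to look and compute and a shell command to move; the robot and the scene stay as the last step left them, time stands still between calls to the robot, and variables do not carry over. Pictures are saved under pics/ and viewed, about 12 in all and at most 16, crops included, and the job is handed in when it is done.

```bash
ls; mkdir -p pics
python3 - <<'E'
from station import status, eyes
import cv2
print(status.get_state())
for n in("top","scene"):
    f=eyes.grab_frame(n); cv2.imwrite(f"pics/{n}0.png",cv2.resize(f,(800,600),interpolation=cv2.INTER_CUBIC)); print(n,eyes.calibration(n))
print(eyes.calibration("wrist"))
E
```

```text
pics
{'t': 0.0, 'q': array([ 1.63007693e+00,  3.59381974e-01,  1.10650010e-02, -3.56574568e-04,
       -1.22408996e+00, -2.88105098e-01]), 'qd': array([-0.00044136,  0.00062878, -0.0002615 , -0.00030564, -0.00097346,
       -0.00110261]), 'joint_efforts': array([-7.88643720e-04, -5.82728684e+01,  2.93062609e+01,  6.99710727e+00,
        6.99476586e-03, -1.60083887e-04]), 'eef_pos': array([0.15302173, 0.65692793, 0.22562737]), 'ee_rot': array([-3.14145636e+00, -1.63947344e-03, -1.79974237e+00]), 'force': array([ 0.84009166, -1.07910174,  0.47685175]), 'moment': array([0.03107084, 0.04504033, 0.00503534]), 'width': 0.08774164346139729}
top {'camera_matrix': array([[496.67867594,   0.        , 254.18909985],
       [  0.        , 496.67867594, 192.3963211 ],
       [  0.        ,   0.        ,   1.        ]]), 'k1': -0.018860106016315936, 'cam_to_world': array([[ 0.02214832,  0.98633339, -0.16326634,  0.27598677],
       [-0.9996124 ,  0.02460303,  0.01302816, -0.00699003],
       [ 0.01686696,  0.1629145 ,  0.98649601,  1.56669755],
       [ 0.        ,  0.        ,  0.        ,  1.   
[... 333 characters left out ...]
516045, -0.47760131],
       [-0.01477611,  0.59734283,  0.80184987,  1.22380653],
       [ 0.        ,  0.        ,  0.        ,  1.        ]])}
{'camera_matrix': array([[267.19684216,   0.        , 258.37294466],
       [  0.        , 267.19684216, 195.76671324],
       [  0.        ,   0.        ,   1.        ]]), 'k1': -0.04811887653302214, 'hand_eye': array([[ 9.99999871e-01,  4.39230764e-04, -2.53213448e-04,
         4.81512099e-04],
       [ 3.45718219e-04, -9.56077403e-01, -2.93114108e-01,
        -7.94342171e-02],
       [-3.70836389e-04,  2.93113983e-01, -9.56077432e-01,
        -1.57885217e-01],
       [ 0.00000000e+00,  0.00000000e+00,  0.00000000e+00,
         1.00000000e+00]])}
```

View pics/top0.png

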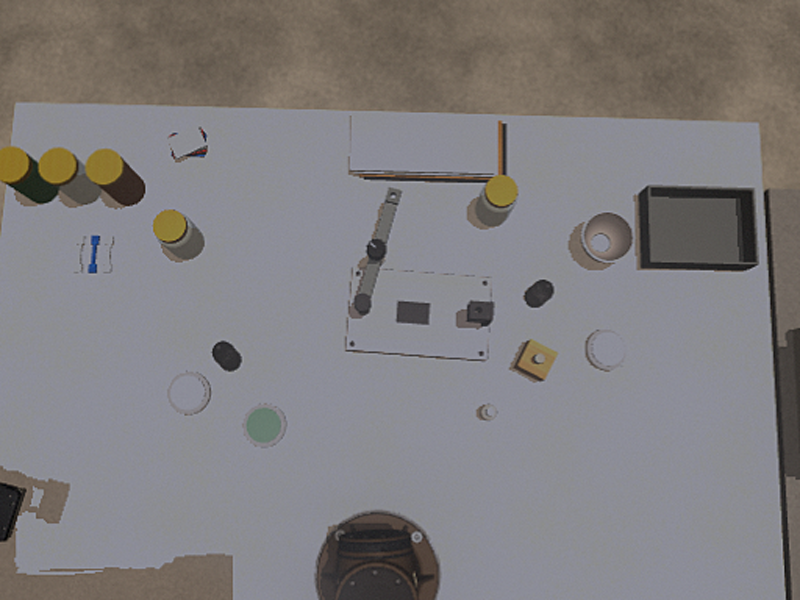

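View pics/scene0.png

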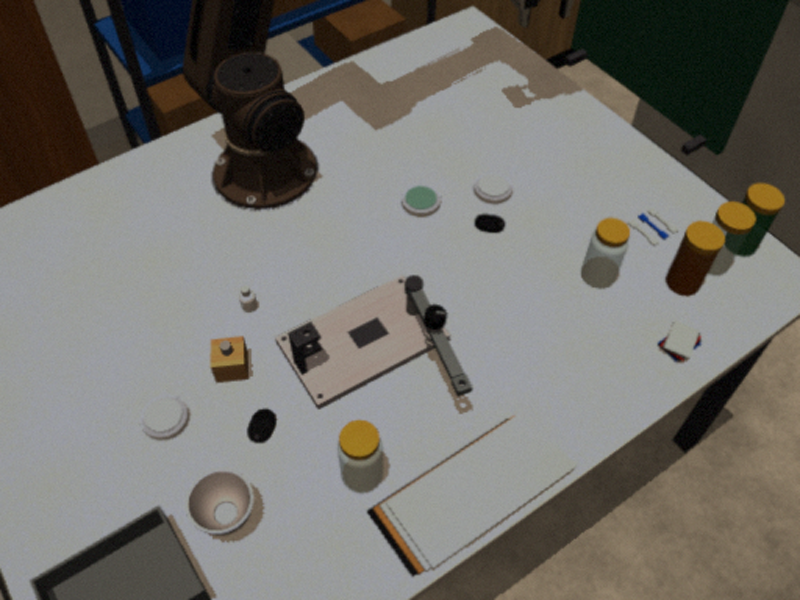

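The top view shows two black plaques, at (227,356) and (538,292). The bed is at (413,313), the fork at (480,312), the pivot at (362,302), the knob at (375,249), the lug at (392,196), and the pin head at (538,357).

```bash
cat > h.py <<'E'
import numpy as np, cv2
from station import status, eyes
from scipy.spatial.transform import Rotation as R
def cal(n,st=None):
    c=eyes.calibration(n)
    if n=="wrist":
        st=st or status.get_state(); T=np.eye(4); T[:3,:3]=R.from_euler('xyz',st['ee_rot']).as_matrix(); T[:3,3]=st['eef_pos']
        M=T@c['hand_eye']
    else: M=c['cam_to_world']
    return c['camera_matrix'],c['k1'],M
def world(n,uv,z,c=None):   # native pixel -> world point at height z
    K,k,M=c or cal(n); p=(np.array(uv,float)-K[:2,2])/K[0,0]; s=p.copy()
    for _ in range(20): s=p/(1+k*(s@s))
    d=M[:3,:3]@np.array([s[0],-s[1],-1]); o=M[:3,3]
    return o+d*(z-o[2])/d[2]
def pix(n,P,c=None):
    K,k,M=c or cal(n); q=M[:3,:3].T@(np.array(P)-M[:3,3]); s=np.array([q[0],-q[1]])/-q[2]
    return s*(1+k*(s@s))*K[0,0]+K[:2,2]
def snap(n,name,box=None,scale=None):
    st=status.get_state(); c=cal(n,st); f=eyes.grab_frame(n); np.savez('pics/'+name,K=c[0],k=c[1],M=c[2]); cv2.imwrite(f'pics/{name}_raw.png',f)
    if box: f=f[box[1]:box[3],box[0]:box[2]]
    s=scale or min(800/f.shape[1],600/f.shape[0])
    cv2.imwrite(f'pics/{name}.png',cv2.resize(f,None,fx=s,fy=s,interpolation=cv2.INTER_CUBIC)); return c
def load(name):
    d=np.load(f'pics/{name}.npz'); return d['K'],float(d['k']),d['M']
E
python3 - <<'E'
from h import *
for n,u,v,z in [('plA',227,356,8),('plB',538,292,8),('bed',413,313,20),('fork',480,311,116),('pivot',362,301,105),('knob',375,249,145),('lug',392,196,101),('pin',538,357,77),('block',535,362,55),('jarR',501,190,140),('jarL',170,226,140),('vial',487,412,60),('dish3',605,350,14),('d1',189,393,14),('d2',264,425,14),('mortar',606,237,65)]:
    print(n,np.round(world('top',(u*.64-.18,v*.64-.18),z/1e3)*1e3))
E
```

```text
plA [413. 312.   8.]
plB [ 560. -315.    8.]
bed [508. -59.  20.]
fork [ 501. -183.  116.]
pivot [516.  41. 105.]
knob [609.  19. 145.]
lug [726. -11. 101.]
pin [ 420. -300.   77.]
block [ 412. -299.   55.]
jarR [ 732. -219.  140.]
jarL [645. 407. 140.]
vial [ 313. -204.   60.]
dish3 [ 443. -449.   14.]
d1 [338. 382.  14.]
d2 [278. 230.  14.]
mortar [ 664. -441.   65.]
```

```bash
python3 -m jog '[[29,-38,0,0,0,0],[29,-38,0,0,0,0],[29,-38,0,0,0,0],[29,-38,0,0,0,0],[29,-38,0,0,0,0],[29,-38,0,0,0,0],[29,-38,0,0,0,0],[29,-38,0,0,0,0],[29,-38,0,0,0,0],[0,0,0,0,0,0],[0,0,0,0,0,0]]' 1
python3 - <<'E'
from h import *
snap("wrist","w1")
snap("top","t1")
E
```

```text
t: 1.2
eef_pos: [0.4186, 0.2982, 0.2201]
ee_rot: [3.141, -0.009, -1.798]
force: [1.2, -0.0, 0.8]
width: 0.088
```

View pics/w1.png

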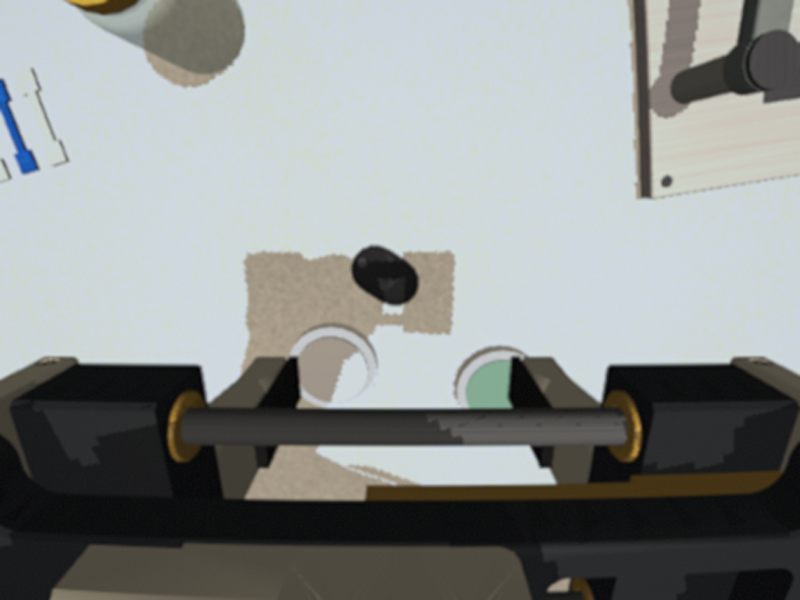

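The gripper body is wide along the jaw axis. The plaque sits at (385,275) with its long axis running down to the right. I'll fit it by dark threshold in both the wrist and top views.

```bash
cat >> h.py <<'E'
def fit(name,n,box,z,thr=70):  # box in native px; dark blob mapped to plane z, long-axis yaw
    g=cv2.imread(f'pics/{name}_raw.png').max(2); m=np.zeros_like(g); x0,y0,x1,y1=box
    m[y0:y1,x0:x1]=(g[y0:y1,x0:x1]<thr)*255
    nl,l,s,_=cv2.connectedComponentsWithStats(m); i=1+np.argmax(s[1:,4])
    cs,_=cv2.findContours((l==i).astype(np.uint8),cv2.RETR_EXTERNAL,cv2.CHAIN_APPROX_NONE); c=max(cs,key=cv2.contourArea)[:,0]
    cc=load(name); P=np.array([world(n,p,z,cc)[:2]*1e3 for p in c],np.float32)
    (x,y),(a,b),t=cv2.minAreaRect(P)
    r=cv2.fitEllipse(P); return dict(rect=np.round([x,y,a,b,t],1).tolist(),ell=np.round([*r[0],*r[1],r[2]+90],1).tolist())
E
python3 - <<'E'
from h import *
for thr in (60,80): print(fit("w1","wrist",(218,150,275,201),.004,thr))
print(fit("t1","top",(130,212,160,242),.004,80)); print(fit("t1","top",(330,172,360,202),.004,80))
E
```

```text
{'rect': [415.8, 313.9, 62.1, 42.3, 42.8], 'ell': [415.9, 314.2, 42.9, 63.0, 225.7]}
{'rect': [415.5, 314.1, 63.7, 43.5, 47.5], 'ell': [416.0, 314.3, 43.9, 64.4, 224.0]}
{'rect': [420.6, 315.4, 85.2, 93.7, 1.4], 'ell': [426.0, 308.2, 81.2, 108.0, 242.4]}
{'rect': [557.8, -316.8, 40.6, 65.2, 45.7], 'ell': [557.6, -316.6, 43.0, 65.2, 134.6]}
```

View pics/t1.png

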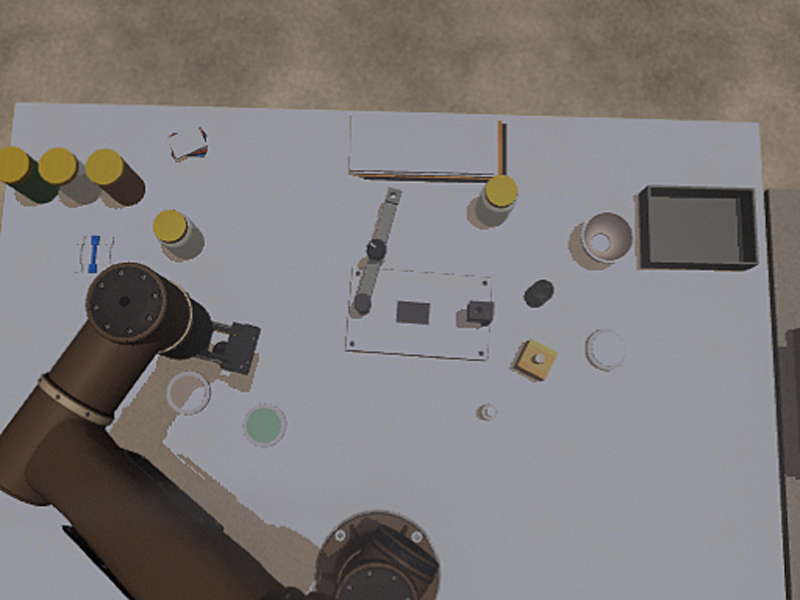

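Only two plaques are present. I'm rotating over plaque A and descending.

```bash
python3 -m jog '[[0,2,-17,0,0,0.146],[0,2,-17,0,0,0.146],[0,2,-17,0,0,0.146],[0,2,-17,0,0,0.146],[-1,3,-17,0,0,0.146],[-1,3,-17,0,0,0.146],[-1,2,-17,0,0,0.146],[0,0,0,0,0,0]]' 1
```

```text
t: 2.1
eef_pos: [0.409, 0.326, 0.0968]
ee_rot: [3.141, -0.005, -0.739]
force: [-0.7, 0.2, 0.8]
width: 0.0876
```

```bash
python3 -m jog '[[3,-6,-30,0,0,-0.04],[3,-6,-30,0,0,0],[1,0,-20,0,0,0],[0,0,0,0,0,0]]' 1
python3 - <<'E'
from h import *
print(status.get_state()['eef_pos'],status.get_state()['ee_rot'])
E
```

```text
t: 2.5
eef_pos: [0.4155, 0.3196, 0.0177]
ee_rot: [-3.138, -0.005, -0.79]
force: [-0.7, -0.6, 0.9]
width: 0.0876
[0.41551064 0.31957375 0.01771463] [-3.13754652 -0.0046395  -0.78998247]
```

```bash
python3 -m jog '[[0,-5,-6,0,0,0],[0,-1,-7,0,0,0],[0,0,0,0,0,0]]' 1 && python3 -m jog '[[0,0,0,0,0,0],[0,0,0,0,0,0],[0,0,0,0,0,0],[0,0,0,0,0,0],[0,0,0,0,0,0],[0,0,0,0,0,0]]' 0 30
```

```text
t: 2.8
eef_pos: [0.4161, 0.3158, 0.0068]
ee_rot: [-3.134, -0.004, -0.792]
force: [-1.1, -1.3, -0.2]
width: 0.0877
t: 3.4
eef_pos: [0.417, 0.3175, 0.0093]
ee_rot: [-3.13, -0.003, -0.793]
force: [-0.2, -0.0, -0.2]
width: 0.0452
```

Only the fingertips have it, because zero rows drift upward. I'm regripping deeper.

```bash
python3 -m jog '[[0,0,-2,0,0,0],[0,0,0,0,0,0],[0,0,0,0,0,0]]' 0.7 && python3 -m jog '[[-1,-2,-5,0,0,0],[0,-1,-3,0,0,0],[0,0,-1,0,0,0]]' 0.7 30 && python3 -m jog '[[0,0,0,0,0,0],[0,0,-1,0,0,0],[0,0,-1,0,0,0],[0,0,0,0,0,0],[0,0,0,0,0,0]]' 0 30
```

```text
t: 3.7
eef_pos: [0.417, 0.3174, 0.0071]
ee_rot: [-3.13, -0.003, -0.793]
force: [0.4, 0.8, -0.9]
width: 0.0601
t: 4.0
eef_pos: [0.4161, 0.3151, 0.0002]
ee_rot: [-3.128, -0.003, -0.792]
force: [-6.2, -3.7, 23.0]
width: 0.061
t: 4.5
eef_pos: [0.4165, 0.3172, 0.0004]
ee_rot: [-3.123, -0.002, -0.79]
force: [-0.4, 0.0, 3.2]
width: 0.0433
```

```bash
python3 -m jog '[[0,0,30,0,0,0],[0,0,45,0,0,0],[0,0,45,0,0,0],[8,-30,40,0,0,0.146],[11,-47,40,0,0,0.146],[11,-47,10,0,0,0.146],[11,-47,0,0,0,0.146],[11,-47,0,0,0,0.12],[11,-47,0,0,0,0],[11,-47,0,0,0,0],[11,-42,0,0,0,0],[0,0,0,0,0,0]]' 0 30; python3 -m jog '[[0,0,0,0,0,0]]'
```

```text
t: 5.7
eef_pos: [0.4956, -0.0314, 0.2022]
ee_rot: [-3.13, -0.01, -0.098]
force: [-0.4, 0.1, -0.9]
width: 0.0437
t: 5.8
eef_pos: [0.4953, -0.0327, 0.2014]
ee_rot: [-3.131, -0.009, -0.101]
force: [0.7, -0.3, -0.5]
width: 0.0436
```

```bash
python3 -m jog '[[6,-14,10,-0.01,0.008,0.03],[6,-14,10,0,0,0]]'
python3 - <<'E'
from h import *
snap("wrist","w2")
E
```

```text
t: 6.0
eef_pos: [0.5057, -0.06, 0.2197]
ee_rot: [3.141, 0.003, -0.068]
force: [0.8, 0.6, -0.4]
width: 0.0433
```

View pics/w2.png

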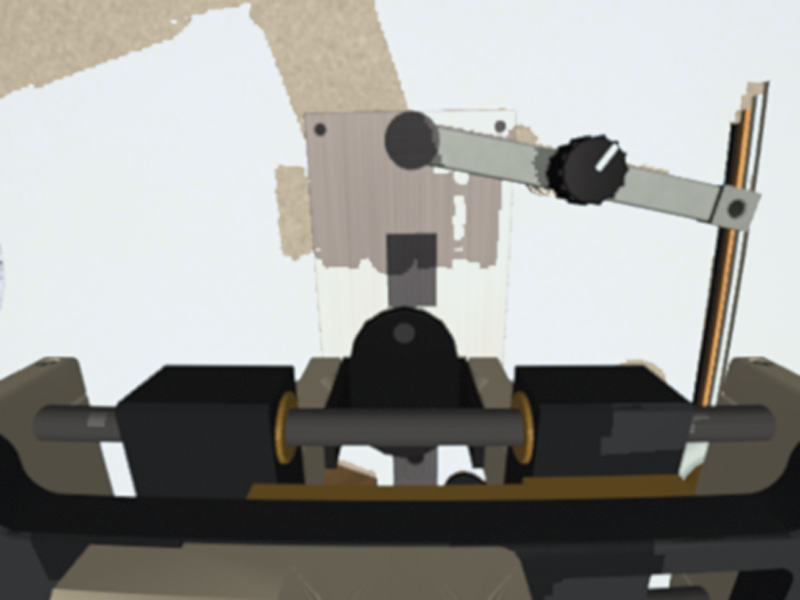

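Run:
```python
from h import *
c=load("w2")
for n,u,v,z in [('bedTL',387,234,20),('bedTR',437,234,20),('bedBL',388,306,20),('bedBR',437,306,20),('scrL',320,129,20),('scrR',500,126,20),('pivot',411,138,101),('pivot',411,138,110),('knob',587,168,145),('lug',737,208,101),('plaqueNear',404,308,216),('plateL',304,113,20),('plateR',516,111,20)]:
    print(n,z,np.round(world('wrist',(u*.64-.18,v*.64-.18),z/1e3,c)*1e3,1))
```

```text
bedTL 20 [492.8 -25.5  20. ]
bedTR 20 [535.3 -28.4  20. ]
bedBL 20 [488.5 -89.5  20. ]
bedBR 20 [532.3 -92.5  20. ]
scrL 20 [445.9  62.   20. ]
scrR 20 [589.7  54.4  20. ]
pivot 101 [516.6  42.8 101. ]
pivot 110 [516.4  42.1 110. ]
knob 145 [608.9  18.2 145. ]
lug 101 [731.  -12.6 101. ]
plaqueNear 216 [507.5 -31.5 216. ]
plateL 20 [434.6  74.9  20. ]
plateR 20 [602.5  64.8  20. ]
```

The bed centre is about (511.5,-58.5) with yaw -0.062. I'm lowering plaque A.

```bash
python3 -m jog '[[3,1,-40,0,0,0.006],[2,1,-40,0,0,0],[0,0,-40,0,0,0],[0,0,-30,0,0,0],[0,0,-12,0,0,0],[0,0,0,0,0,0],[0,0,0,0,0,0]]'
```

```text
t: 6.75
eef_pos: [0.5118, -0.0522, 0.054]
ee_rot: [-3.141, -0.003, -0.056]
force: [-0.6, 0.1, 1.1]
width: 0.0436
```

```bash
python3 -m jog '[[0,-4,-14,0,0,-0.006],[0,-3,-10,0,0,0],[0,-1,-3,0,0,0],[0,0,0,0,0,0]]'
```

```text
t: 7.15
eef_pos: [0.5144, -0.0582, 0.0295]
ee_rot: [-3.139, -0.009, -0.059]
force: [0.5, -0.6, -0.5]
width: 0.0435
```

```bash
python3 -m jog '[[-3,-1,-3,0,0.008,-0.003],[-1,0,-3,0,0,0],[0,0,-2,0,0,0]]'
```

```text
t: 7.45
eef_pos: [0.5113, -0.059, 0.0227]
ee_rot: [-3.139, -0.003, -0.062]
force: [-0.1, -0.3, -0.3]
width: 0.0434
```

```bash
python3 -m jog '[[0,0,-2,0,0,0],[0,0,-1,0,0,0]]';python3 -m jog '[[0,0,0,0,0,0]]'
```

```text
t: 7.65
eef_pos: [0.5114, -0.059, 0.0202]
ee_rot: [-3.139, -0.004, -0.062]
force: [-5.8, 1.4, 19.0]
width: 0.0439
t: 7.75
eef_pos: [0.5114, -0.059, 0.0206]
ee_rot: [-3.139, -0.004, -0.062]
force: [-1.5, 0.5, 1.5]
width: 0.0432
```

```bash
python3 -m jog '[[0,0,0,0,0,0],[0,0,0,0,0,0],[0,0,0,0,0,0]]' 0.9 && python3 -m jog '[[0,0,20,0,0,0],[0,0,40,0,0,0],[0,0,45,0,0,0],[0,0,45,0,0,0],[0,0,30,0,0,0],[0,0,0,0,0,0]]' 1
python3 - <<'E'
from h import *
snap("wrist","w3"); snap("top","t3",(300,150,380,250))
for t in (50,70): print(fit("w3","wrist",(220,140,310,250),.024,t))
print(fit("t3","top",(330,172,360,202),.004,80))
E
```

```text
t: 8.05
eef_pos: [0.5117, -0.059, 0.0206]
ee_rot: [-3.139, -0.004, -0.062]
force: [0.0, 0.1, 0.5]
width: 0.0623
t: 8.65
eef_pos: [0.5089, -0.06, 0.2058]
ee_rot: [-3.141, 0.0, -0.062]
force: [0.7, 0.1, -0.6]
width: 0.0875
{'rect': [512.5, -40.8, 24.6, 40.0, 86.4], 'ell': [512.3, -41.8, 26.2, 42.9, 174.7]}
{'rect': [511.3, -59.8, 65.5, 40.1, 85.6], 'ell': [510.0, -56.4, 42.3, 72.0, 266.3]}
{'rect': [557.8, -316.8, 40.6, 65.2, 45.7], 'ell': [557.8, -316.5, 41.8, 65.3, 132.8]}
```

View pics/w3.png

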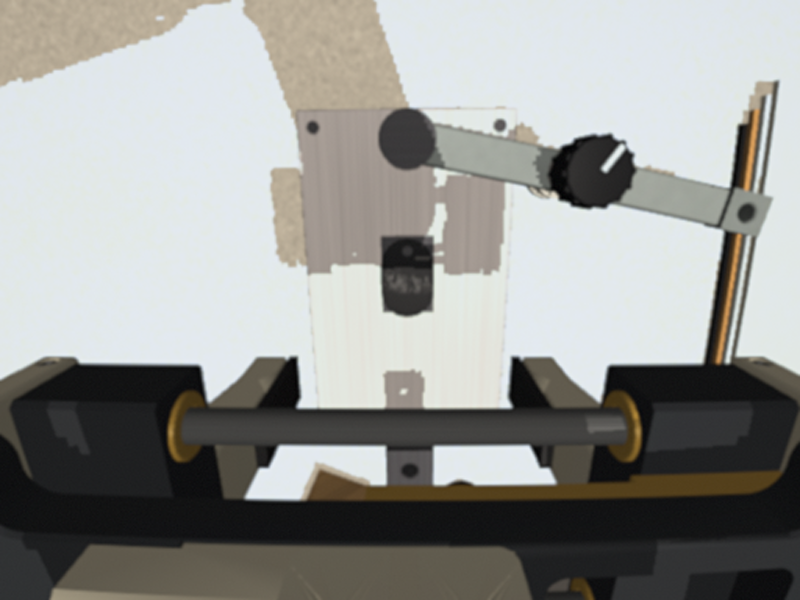

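Run:
```python
from h import *
c=load("w3")
for n,u,v,z in [('pTop',407,239,28),('pBot',407,317,28),('bTL',381,236.5,20),('bTR',433,236.5,20),('bBL',383,312,20),('bBR',433,312,20),('fork',410,469,116),('pivot',407,138,105),('lug',746,212,101),('knob',592,172,145)]:
    print(n,np.round(world('wrist',(u*.64-.18,v*.64-.18),z/1e3,c)*1e3,1))
f=cv2.imread('pics/w3_raw.png')[140:215,225:295]; cv2.imwrite('pics/c3.png',cv2.resize(cv2.convertScaleAbs(f,alpha=2),None,fx=8,fy=8,interpolation=cv2.INTER_CUBIC))
```

```text
pTop [513.1 -27.7  28. ]
pBot [509.1 -93.6  28. ]
bTL [491.9 -25.4  20. ]
bTR [534.5 -28.1  20. ]
bBL [488.5 -90.4  20. ]
bBR [531.7 -93.1  20. ]
fork [ 505.6 -178.   116. ]
pivot [516.8  41.6 105. ]
lug [730.2 -12.4 101. ]
knob [608.8  16.8 145. ]
```

View pics/c3.png

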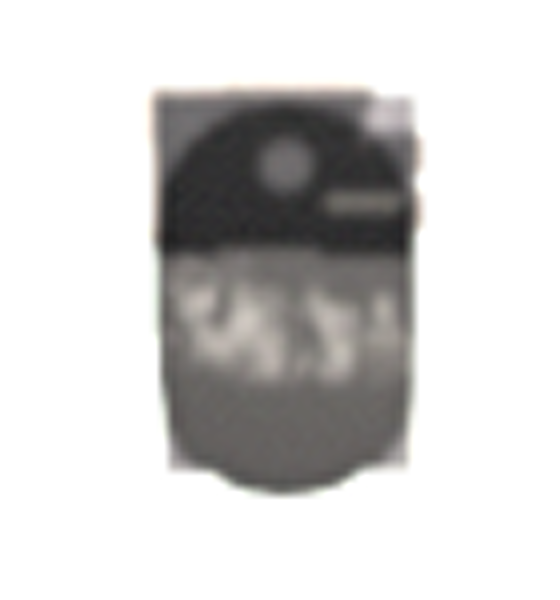

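Plaque A is on the bed, about 1.5 mm toward -y and square. Next is plaque B.

```bash
python3 -m jog '[[8,-42,2,0,0,0.14],[8,-42,2,0,0,0.14],[8,-42,2,0,0,0.14],[8,-42,2,0,0,0.14],[8,-42,2,0,0,0.14],[8,-40,0,0,0,0.14],[0,0,0,0,0,0],[0,0,0,0,0,0]]' 1
python3 - <<'E'
from h import *
snap("wrist","w4")
c=load("w4"); u,v=pix("wrist",(.558,-.3166,.004),c); print(u,v)
b=[int(max(u-50,0)),int(max(v-50,0)),int(u+50),int(v+45)]
for t in (60,80): print(fit("w4","wrist",b,.004,t))
E
```

```text
t: 9.55
eef_pos: [0.5047, -0.1691, 0.135]
ee_rot: [2.806, -0.019, 0.588]
force: [0.0, 0.1, 1.6]
width: 0.0876
229.8668183555965 250.1231217399735
{'rect': [556.3, -319.7, 146.4, 81.3, 31.7], 'ell': [551.9, -336.7, 73.5, 145.4, 198.7]}
{'rect': [563.1, -334.5, 154.1, 115.0, 32.5], 'ell': [565.2, -354.2, 106.3, 161.5, 192.8]}
```

View pics/w4.png

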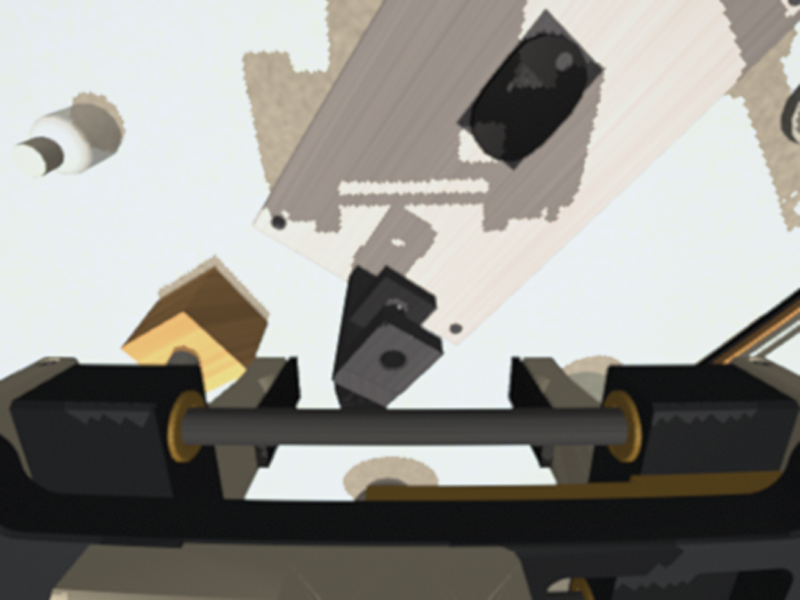

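The tool tilted and sank, so I'm checking the joints.

Run:
```python
from h import *
s=status.get_state(); print(np.round(s['q'],3),np.round(s['qd'],3),s['eef_pos'],s['ee_rot'])
```

```text
[ 0.218  0.07  -0.856  0.579 -0.581  3.03 ] [ 0.008 -0.003  0.041 -0.014 -0.016  0.   ] [ 0.50436124 -0.16910888  0.13471171] [ 2.80633517 -0.01879927  0.58727503]
```

Joint 6 hit its limit. I'll rise, level, and turn back to the other half-turn equivalent (yaw -2.36).

```bash
python3 -m jog '[[0,0,20,0,0,-0.14],[0,0,30,0.05,0.03,-0.13],[0,0,30,0.09,0.05,-0.1],[0,0,15,0.1,0.04,-0.1],[0,0,0,0.06,0.02,-0.13],[0,0,0,0,0,-0.148],[0,0,0,0,0,-0.148],[0,0,0,0,0,-0.148],[0,0,0,0,0,-0.148],[0,0,0,0,0,0]]' 1; python3 -c "
from h import *
print(status.get_state()['q'])"
```

```text
t: 10.6
eef_pos: [0.5125, -0.1377, 0.2362]
ee_rot: [3.135, 0.058, -0.65]
force: [0.1, -0.4, 0.8]
width: 0.0878
[ 0.08142852  0.15079999 -0.2329969  -0.03579796 -1.23503561  2.42288643]
```

```bash
python3 -m jog '[[0,0,0,-0.03,-0.04,-0.13],[0,-18,0,0,0,-0.146],[5,-20,0,0,0,-0.146],[5,-20,0,0,0,-0.146],[5,-20,0,0,0,-0.146],[5,-20,0,0,0,-0.146],[5,-20,0,0,0,-0.146],[5,-20,0,0,0,-0.146],[5,-20,0,0,0,-0.146],[5,-20,0,0,0,-0.146],[5,0,0,0,0,-0.146],[0,0,0,0,0,0]]' 1
python3 - <<'E'
from h import *
s=status.get_state(); print(np.round(s['q'],3))
snap("wrist","w5")
c=load("w5"); u,v=pix("wrist",(.558,-.3166,.004),c); print(u,v)
b=[int(u-45),int(v-45),int(u+45),int(min(v+45,225))]
for t in (60,80): print(fit("w5","wrist",b,.004,t))
E
```

```text
t: 11.8
eef_pos: [0.5707, -0.3122, 0.2408]
ee_rot: [-3.136, 0.019, -2.243]
force: [0.7, -0.4, -0.7]
width: 0.0874
[-0.21   0.305 -0.027 -0.015 -1.225  1.113]
268.4264189770926 175.1035970385109
{'rect': [559.4, -317.6, 40.7, 61.6, 40.1], 'ell': [559.5, -317.2, 41.4, 62.8, 131.3]}
{'rect': [559.8, -317.3, 42.3, 60.0, 51.2], 'ell': [559.4, -317.0, 42.3, 63.6, 131.9]}
```

```bash
python3 -m jog '[[-6,-3,-40,-0.015,0.012,-0.1],[-5,-2,-45,0,0,-0.03],[0,0,-45,0,0,0],[0,0,-45,0,0,0],[0,0,-25,0,0,0],[0,0,0,0,0,0]]' 1; python3 -m jog '[[0,0,0,0,0,0]]' 1
```

```text
t: 12.45
eef_pos: [0.5616, -0.3132, 0.0392]
ee_rot: [-3.129, 0.005, -2.328]
force: [-0.8, -0.0, -0.2]
width: 0.0874
t: 12.55
eef_pos: [0.5621, -0.3129, 0.0398]
ee_rot: [-3.129, 0.004, -2.323]
force: [0.6, 0.3, 1.2]
width: 0.0874
```

```bash
python3 -m jog '[[-2,-3,-15,0.008,0.009,-0.07],[-1,-1,-12,0,0,0],[0,-1,-6,0,0,0],[0,0,-3,0,0,0]]' 0.8; python3 -m jog '[[0,0,-1,0,0,0],[0,0,-1,0,0,0],[0,0,-1,0,0,0],[0,0,-1,0,0,0],[0,0,0,0,0,0],[0,0,0,0,0,0]]' 0 30
```

```text
t: 12.95
eef_pos: [0.5643, -0.3184, 0.0101]
ee_rot: [-3.131, 0.009, -2.382]
force: [0.1, -0.7, 0.2]
width: 0.0707
t: 13.55
eef_pos: [0.5653, -0.3192, 0.0088]
ee_rot: [-3.128, 0.01, -2.378]
force: [0.7, -1.1, -0.2]
width: 0.028
```

It closed above the plaque. I'm opening, recentring and going lower.

```bash
python3 -m jog '[[-2,1,4,0,0,0],[-2,1,1,0,0,0],[-1,0,0,0,0,0],[-1,0,0,0,0,0],[0,0,0,0,0,0],[0,0,0,0,0,0]]' 0.85
python3 - <<'E'
from h import *
snap("wrist","w6")
c=load("w6"); u,v=pix("wrist",(.558,-.3166,.004),c); print(u,v)
E
```

```text
t: 14.15
eef_pos: [0.5589, -0.3165, 0.014]
ee_rot: [-3.128, 0.011, -2.378]
force: [-0.1, 0.3, 0.4]
width: 0.07
259.02935275751423 235.91529335987843
```

View pics/w6.png

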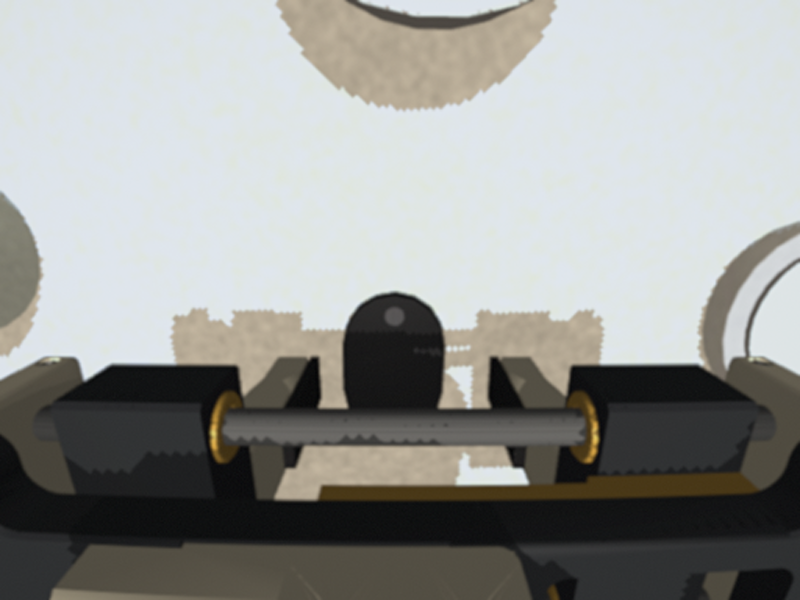

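```bash
python3 - <<'E'
from h import *
c=load("w6"); p=world("wrist",(394*.64-.18,293*.64-.18),.008,c)*1e3
a=np.deg2rad(132); d=np.array([np.cos(a),np.sin(a)])
print(p, p[:2]-33*-d, p[:2]-33*d)
E
python3 -m jog '[[0,0,-6,0,0,0],[0,0,-5,0,0,0],[0,0,-2,0,0,0]]'
```

```text
[ 585.85109901 -339.19978122    8.        ] [ 563.769789   -314.67600198] [ 607.93240901 -363.72356046]
t: 14.5
eef_pos: [0.5593, -0.3166, 0.0005]
ee_rot: [-3.127, 0.011, -2.377]
force: [-4.7, 6.9, 24.8]
width: 0.0749
```

```bash
python3 -m jog '[[1,1,1,0,0,0],[1,1,0,0,0,0],[1,1,0,0,0,0],[0,0,-1,0,0,0],[0,0,-1,0,0,0],[0,0,0,0,0,0]]' 0 30; python3 -m jog '[[0,0,15,0,0,0],[0,0,20,0,0,0],[0,0,0,0,0,0]]'
```

```text
t: 15.1
eef_pos: [0.5602, -0.3154, 0.0007]
ee_rot: [-3.129, 0.006, -2.376]
force: [-0.6, -0.6, -1.0]
width: 0.0436
t: 15.4
eef_pos: [0.5595, -0.3152, 0.0354]
ee_rot: [-3.131, 0.005, -2.377]
force: [0.4, 0.3, -0.1]
width: 0.0434
```

```bash
python3 -m jog '[[0,0,45,0,0,0],[0,0,45,0,0,0],[0,0,45,0,0,0],[0,10,35,0,0,0],[-8,40,0,0,0,-0.14],[-8,42,0,0,0,-0.14],[-8,42,0,0,0,-0.14],[-8,42,0,0,0,-0.14],[-8,42,0,0,0,-0.14],[-8,38,0,0,0,-0.12],[0,0,0,0,0,0],[0,0,0,0,0,0]]'; python3 -c "
from h import *
print(status.get_state()['q'])"
```

```text
t: 16.6
eef_pos: [0.5073, -0.0548, 0.2034]
ee_rot: [-3.14, 0.005, 3.073]
force: [-0.4, -0.4, -1.5]
width: 0.0433
[ 0.27992007  0.10099458 -0.38468405  0.00306832 -1.08128763 -0.3495303 ]
```

Run:
```python
from h import *
snap("wrist","w7",(100,30,420,250))
```

```text
(no output)
```

View pics/w7.png

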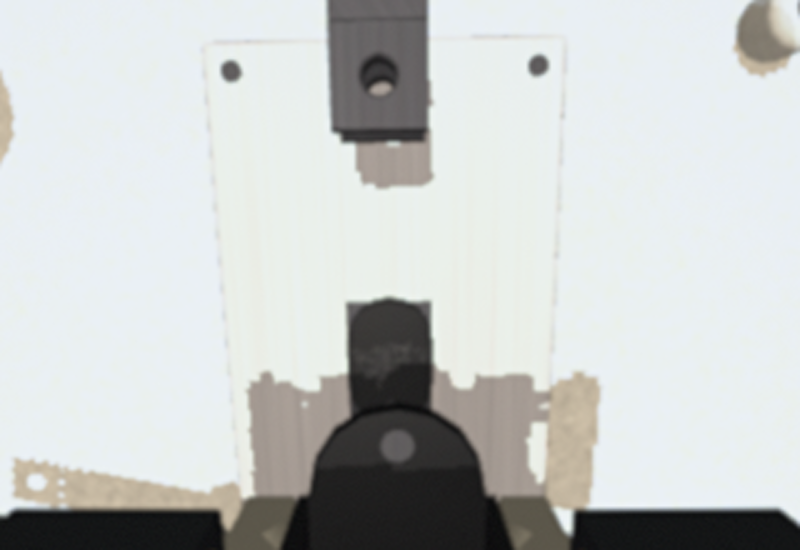

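Run:
```python
from h import *
c=load("w7")
for n,u,v,z in [('held',396,404,211),('p1',390,298,28),('bL',347,302,20),('bR',431,302,20),('fork',379,70,116)]:
    print(n,np.round(world('wrist',(u/2.5+100,v/2.5+30),z/1e3,c)*1e3,1))
```

```text
held [504.7 -91.1 211. ]
p1 [508.2 -93.5  28. ]
bL [530.3 -92.   20. ]
bR [487.7 -89.1  20. ]
fork [ 504.6 -180.8  116. ]
```

```bash
python3 -m jog '[[3,0,-40,0,0,0.007],[1,-1,-45,0,0,0],[0,0,-40,0,0,0],[0,-1,-20,0,0,0],[0,0,0,0,0,0],[0,0,0,0,0,0]]'
```

```text
t: 17.25
eef_pos: [0.5132, -0.0629, 0.0541]
ee_rot: [-3.14, 0.008, 3.08]
force: [0.4, -0.8, 0.5]
width: 0.0436
```

```bash
python3 -m jog '[[-1,5,-9,0,0.006,0],[0,2,-6,0,0,0],[0,1,-2,0,0,0],[0,0,0,0,0,0]]'
```

```text
t: 17.65
eef_pos: [0.515, -0.0545, 0.0391]
ee_rot: [3.142, 0.007, 3.08]
force: [-0.5, 0.5, 0.6]
width: 0.0438
```

```bash
python3 -m jog '[[-3,-1,-4,0,0.006,0],[-1,-1,-3,0,0,0],[0,0,-1,0,0,0]]'
```

```text
t: 17.95
eef_pos: [0.5113, -0.0561, 0.0317]
ee_rot: [3.141, 0.003, 3.081]
force: [0.1, 0.4, 0.2]
width: 0.0436
```

```bash
python3 -m jog '[[0,0,-2,0,0,0],[0,0,-1,0,0,0],[0,0,-1,0,0,0]]'; python3 -m jog '[[0,0,0,0,0,0]]'
```

```text
t: 18.25
eef_pos: [0.5113, -0.0561, 0.0283]
ee_rot: [3.141, 0.003, 3.081]
force: [-8.2, 4.0, 22.5]
width: 0.0435
t: 18.35
eef_pos: [0.5113, -0.0561, 0.0287]
ee_rot: [3.142, 0.003, 3.081]
force: [-0.5, -0.2, 0.2]
width: 0.0436
```

```bash
python3 -m jog '[[0,0,0,0,0,0],[0,0,0,0,0,0],[0,0,0,0,0,0],[0,0,20,0,0,0],[0,0,40,0,0,0],[0,0,45,0,0,0],[0,0,45,0,0,0],[0,0,35,0,0,0],[0,0,0,0,0,0],[0,0,0,0,0,0]]' 0.9
python3 - <<'E'
from h import *
snap("wrist","w8",(205,80,305,240),3.7)
E
```

```text
t: 19.35
eef_pos: [0.5091, -0.057, 0.2195]
ee_rot: [-3.14, 0.0, 3.081]
force: [0.1, -0.0, -0.4]
width: 0.0789
```

View pics/w8.png

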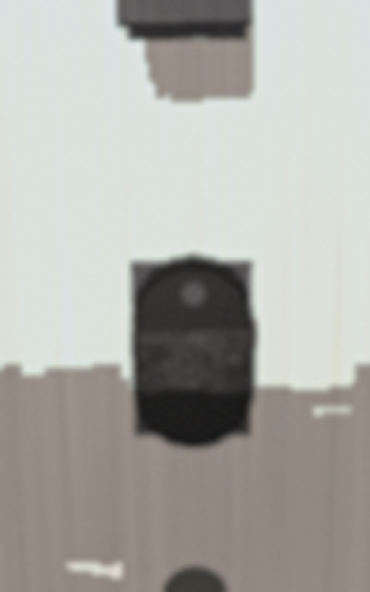

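The stack looks square and centred: top plaque columns 135–255 and rows 257–446, bed columns 132–252 and rows 262–435. Now the swing arm.

```bash
python3 -m jog '[[17,6,0,0,0,0.138],[17,6,0,0,0,0.138],[17,6,0,0,0,0.138],[17,6,0,0,0,0.138],[17,6,0,0,0,0.138],[17,6,0,0,0,0.138],[17,6,0,0,0,0.138],[17,6,0,0,0,0.138],[17,6,0,0,0,0.138],[15,4,0,0,0,0.138],[0,0,0,0,0,0],[0,0,0,0,0,0]]' 0.55; python3 -c "
from h import *
print(status.get_state()['q'])"
```

```text
t: 20.6
eef_pos: [0.6751, 0.0017, 0.1957]
ee_rot: [3.121, -0.023, -1.77]
force: [-0.0, -0.1, 0.2]
width: 0.0479
[ 0.2965388   0.39266611 -0.01305532  0.01091654 -1.1937236   1.07049796]
```

```bash
python3 -m jog '[[1,0,-35,0.018,-0.025,-0.045],[0,0,-30,0,0,0],[0,0,-10,0,0,0],[0,0,0,0,0,0]]'; python3 -m jog '[[0,0,0,0,0,0]]'
```

```text
t: 21.0
eef_pos: [0.6733, 0.0007, 0.1174]
ee_rot: [3.14, 0.0, -1.829]
force: [0.9, 0.1, -0.7]
width: 0.0482
t: 21.1
eef_pos: [0.6733, 0.0005, 0.118]
ee_rot: [3.14, -0.0, -1.829]
force: [0.3, 0.2, 0.4]
width: 0.0482
```

```bash
python3 -m jog '[[1,1,-12,0,0,0],[1,0,-12,0,0,0],[0,0,-5,0,0,0],[0,0,0,0,0,0]]'
python3 - <<'E'
from h import *
snap("wrist","w9")
E
```

```text
t: 21.5
eef_pos: [0.6772, 0.002, 0.0901]
ee_rot: [-3.138, 0.002, -1.83]
force: [-0.3, -0.4, 0.2]
width: 0.0486
```

View pics/w9.png

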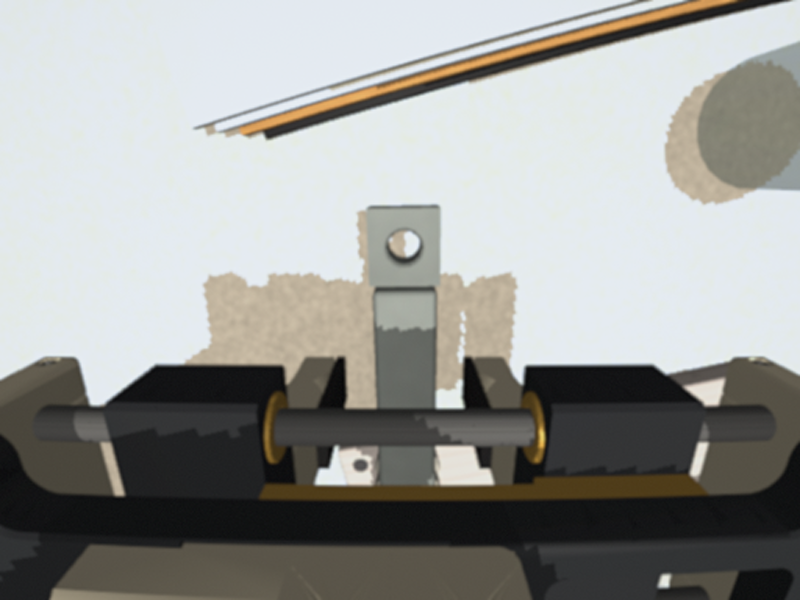

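The bar is caged between the fingers. I'm sweeping it closed along the arc.

```bash
python3 -m jog '[[0,0,0,0,0,0],[0,0,0,0,0,0],[-7,-22,0,0,0,-0.138],[-10,-20,0,0,0,-0.138],[-13,-19,0,0,0,-0.138],[-15,-17,0,0,0,-0.138],[-17,-15,0,0,0,-0.138],[0,0,0,0,0,0],[0,0,0,0,0,0]]' 0.36
```

```text
t: 22.45
eef_pos: [0.6174, -0.0906, 0.0932]
ee_rot: [-3.133, 0.011, -2.544]
force: [-0.1, 0.3, 0.7]
width: 0.0317
```

```bash
python3 -m jog '[[-21,-12,-2,0,0,-0.125],[-21,-9,-2,0,0,-0.13],[-22,-6,0,0,0,-0.13],[-18,-3,0,0,0,-0.13],[-12,0,0,0,0,-0.1],[0,0,0,0,0,0],[0,0,0,0,0,0]]'
```

```text
t: 23.15
eef_pos: [0.5322, -0.1182, 0.0934]
ee_rot: [-3.129, 0.027, 3.123]
force: [0.2, -1.0, -0.4]
width: 0.0314
```

```bash
python3 -m jog '[[-9,-3,-2,0.012,0.025,-0.04],[-8,-2,-1,0,0,0],[-5,0,0,0,0,0],[-3,0,0,0,0,0]]'; python3 -m jog '[[-2,0,0,0,0,0],[-2,0,0,0,0,0]]'
```

```text
t: 23.55
eef_pos: [0.5101, -0.1229, 0.0908]
ee_rot: [-3.141, 0.003, 3.088]
force: [2.4, -0.1, 1.2]
width: 0.0319
t: 23.75
eef_pos: [0.5057, -0.1231, 0.0909]
ee_rot: [-3.141, 0.004, 3.088]
force: [2.1, -1.2, -0.6]
width: 0.0316
```

```bash
python3 -m jog '[[-2,0,0,0,0,0],[-2,0,0,0,0,0]]'; python3 -m jog '[[-2,0,0,0,0,0]]';python3 -m jog '[[-2,0,0,0,0,0]]'
```

```text
t: 23.95
eef_pos: [0.5045, -0.1229, 0.0912]
ee_rot: [-3.141, 0.009, 3.089]
force: [11.2, -2.7, -10.0]
width: 0.0317
t: 24.05
eef_pos: [0.5045, -0.1228, 0.0914]
ee_rot: [-3.141, 0.013, 3.09]
force: [9.4, -3.3, -6.7]
width: 0.0314
t: 24.15
eef_pos: [0.5046, -0.1227, 0.0916]
ee_rot: [-3.141, 0.017, 3.09]
force: [8.0, -3.0, -6.2]
width: 0.0317
```

The arm is against its stop. I'm backing off, going up, and heading to the pin.

```bash
python3 -m jog '[[4,0,0,0,-0.01,0],[0,0,30,0,0,0],[0,0,45,0,0,0],[0,0,45,0,0,0],[-11,-22,10,0,0,0],[-14,-30,0,0,0,0],[-14,-30,0,0,0,0],[-14,-30,0,0,0,0],[-14,-30,0,0,0,0],[-12,-26,0,0,0,0],[0,0,0,0,0,0],[0,0,0,0,0,0]]' 0.6
python3 - <<'E'
from h import *
snap("wrist","w10")
E
```

```text
t: 25.35
eef_pos: [0.4162, -0.2944, 0.2229]
ee_rot: [3.14, 0.012, 3.092]
force: [-0.1, 0.0, 0.6]
width: 0.0528
```

View pics/w10.png

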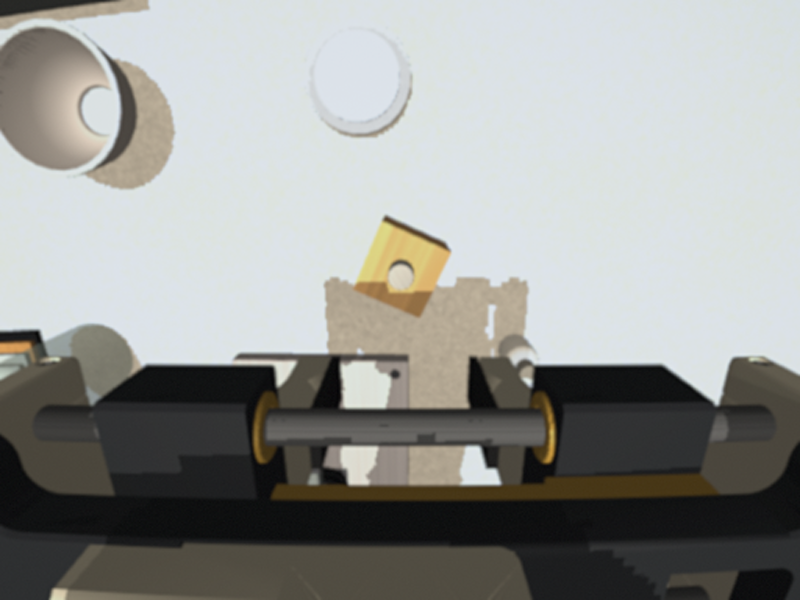

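Run:
```python
from h import *
c=load("w10")
for u,v,z in [(401,277,77),(401,277,66),(386,218,55),(449,249,55),(420,317,55),(355,286,55)]: print(np.round(world('wrist',(u*.64-.18,v*.64-.18),z/1e3,c)*1e3,1))
```

```text
[ 419.5 -304.    77. ]
[ 419.9 -301.5   66. ]
[ 429.3 -345.9   55. ]
[ 381.5 -319.7   55. ]
[ 406.3 -264.6   55. ]
[ 457.6 -293.3   55. ]
```

```bash
python3 -m jog '[[1,-4,-40,0,0.011,-0.01],[1,-4,-40,0,0,0],[1,-2,-30,0,0,0],[0,0,-12,0,0,0],[0,0,0,0,0,0],[0,0,0,0,0,0]]' 0.6
```

```text
t: 26.0
eef_pos: [0.4213, -0.3001, 0.0981]
ee_rot: [3.141, 0.002, 3.089]
force: [-0.0, 0.2, 0.8]
width: 0.0524
```

```bash
python3 -m jog '[[-1,-3,-15,0,0,0],[-1,-1,-13,0,0,0],[0,0,-5,0,0,0],[0,0,0,0,0,0]]' 0.6; python3 -m jog '[[0,0,-1,0,0,0]]'
```

```text
t: 26.4
eef_pos: [0.4233, -0.3036, 0.0689]
ee_rot: [-3.14, 0.01, 3.092]
force: [-1.4, -0.9, -0.5]
width: 0.0529
t: 26.5
eef_pos: [0.424, -0.3036, 0.0689]
ee_rot: [-3.139, 0.011, 3.093]
force: [-0.1, -0.5, 0.4]
width: 0.0523
```

```bash
python3 -m jog '[[-3,-1,-5,0,0.009,-0.01],[-1,0,-4,0,0,0],[0,0,-2,0,0,0]]' 0.6; python3 -m jog '[[0,0,0,0,0,0],[0,0,-0.5,0,0,0],[0,0,-0.5,0,0,0],[0,0,-0.5,0,0,0],[0,0,0,0,0,0]]' 0 40
```

```text
t: 26.8
eef_pos: [0.4209, -0.3049, 0.059]
ee_rot: [-3.138, 0.004, 3.082]
force: [0.1, -0.5, -0.1]
width: 0.0525
t: 27.3
eef_pos: [0.4207, -0.3049, 0.0571]
ee_rot: [-3.138, 0.004, 3.082]
force: [-0.5, -1.6, -1.3]
width: 0.0189
```

```bash
python3 -m jog '[[0,0,20,0,0,0],[0,0,40,0,0,0],[0,0,45,0,0,0],[4,6,40,0,0,0],[18,26,4,0,0,0],[18,26,0,0,0,0],[18,26,0,0,0,0],[14,21,0,0,0,0],[8,12,0,0,0,0],[0,0,0,0,0,0],[0,0,0,0,0,0]]' 0 40
python3 - <<'E'
from h import *
snap("wrist","w11",(100,30,420,250))
E
```

```text
t: 28.4
eef_pos: [0.5023, -0.1835, 0.2131]
ee_rot: [-3.139, 0.007, 3.08]
force: [0.9, 0.3, 0.5]
width: 0.0189
```

View pics/w11.png

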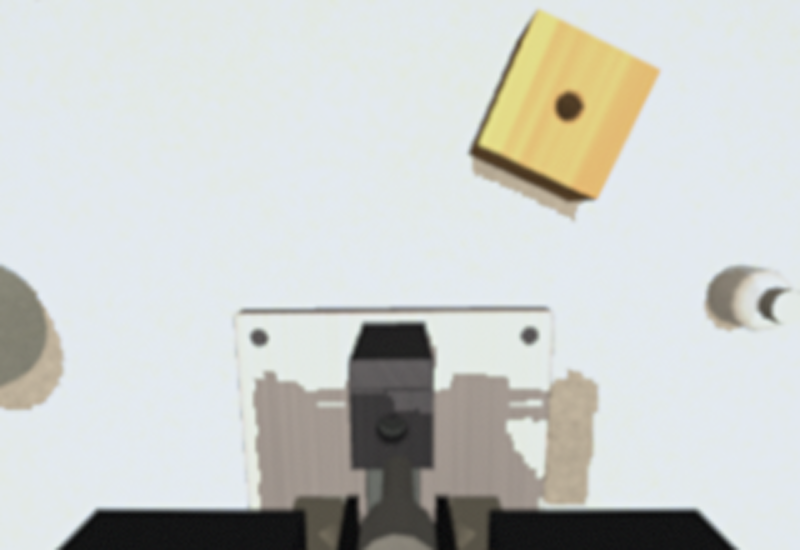

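Run:
```python
from h import *
c=load("w11"); W=lambda u,v,z: np.round(world('wrist',(u/2.5+100,v/2.5+30),z/1e3,c)*1e3,1)
print('hole',W(391.5,424,116),'tip',W(397,459,161),'forkL',W(350,359,116),W(433,359,116),W(352,468,116),W(434,468,116))
print('block hole',W(568,106,55))
f=cv2.imread('pics/w11_raw.png')[165:250,220:300]; cv2.imwrite('pics/c11.png',cv2.resize(cv2.convertScaleAbs(f,alpha=2),None,fx=7,fy=7,interpolation=cv2.INTER_CUBIC))
```

```text
hole [ 504.7 -181.7  116. ] tip [ 502.2 -183.6  161. ] forkL [ 519.2 -209.2  116. ] [ 486.9 -207.3  116. ] [ 522.1 -163.8  116. ] [ 488.6 -161.8  116. ]
block hole [ 420.2 -303.8   55. ]
```

View pics/c11.png

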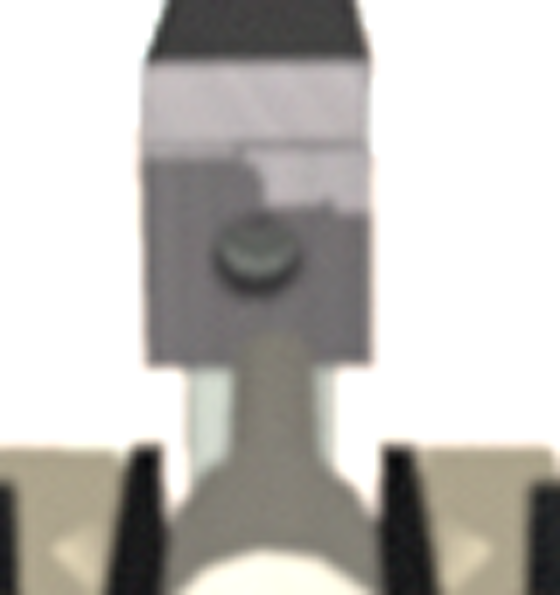

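```bash
python3 -m jog '[[1,1,-15,0,0.005,0],[1,1,-12,0,0,0],[0,0,-6,0,0,0],[0,0,0,0,0,0],[0,0,0,0,0,0]]' 0 40
```

```text
t: 28.95
eef_pos: [0.5019, -0.1838, 0.1762]
ee_rot: [-3.139, -0.001, 3.076]
force: [-0.1, 1.2, -1.1]
width: 0.0185
```

```bash
python3 -m jog '[[3,3,-3,0,0,0.003],[0,0,0,0,0,0]]' 0 40
python3 - <<'E'
from h import *
snap("wrist","w12")
f=cv2.imread('pics/w12_raw.png')[160:250,220:300]; cv2.imwrite('pics/c12.png',cv2.resize(cv2.convertScaleAbs(f,alpha=2.5),None,fx=6.6,fy=6.6,interpolation=cv2.INTER_CUBIC))
E
```

```text
t: 29.15
eef_pos: [0.5054, -0.1809, 0.1734]
ee_rot: [-3.139, -0.001, 3.079]
force: [0.2, -0.2, -0.2]
width: 0.0191
```

View pics/c12.png

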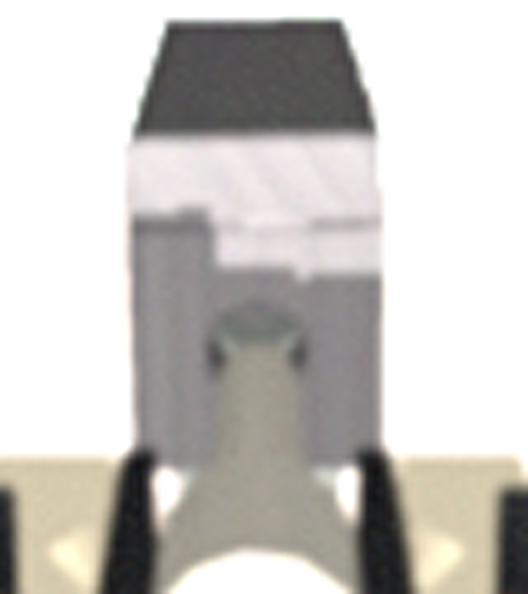

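Sixteen pictures are now used. The last shows the tip (centre col 260) over the hole (centre col 257, row 348), aligned within about 0.5 mm. I'm lowering in small steps and watching force.

```bash
python3 -m jog '[[0,0,-3,0,0,0],[0,0,-2,0,0,0]]' 0 40;python3 -m jog '[[0,0,-2,0,0,0]]' 0 40; python3 -m jog '[[0,0,-2,0,0,0]]' 0 40
```

```text
t: 29.4
eef_pos: [0.5058, -0.1809, 0.169]
ee_rot: [-3.139, 0.001, 3.079]
force: [0.5, -0.1, -0.2]
width: 0.0188
t: 29.5
eef_pos: [0.5059, -0.1809, 0.167]
ee_rot: [-3.138, 0.001, 3.08]
force: [0.5, -0.9, -0.2]
width: 0.0191
t: 29.6
eef_pos: [0.5059, -0.1809, 0.1649]
ee_rot: [-3.139, 0.001, 3.08]
force: [0.0, -0.2, -0.1]
width: 0.019
```

```bash
python3 -m jog '[[0,0,-3,0,0,0],[0,0,-3,0,0,0]]' 0 40;python3 -m jog '[[0,0,-3,0,0,0],[0,0,-2,0,0,0]]' 0 40; python3 -m jog '[[0,0,-3,0,0,0]]' 0 40
```

```text
t: 29.8
eef_pos: [0.5059, -0.1809, 0.1585]
ee_rot: [-3.139, 0.002, 3.08]
force: [0.1, 0.1, 0.2]
width: 0.0187
t: 30.0
eef_pos: [0.5058, -0.1809, 0.1528]
ee_rot: [-3.139, 0.001, 3.079]
force: [0.8, -0.3, -0.4]
width: 0.0189
t: 30.1
eef_pos: [0.5058, -0.1809, 0.1496]
ee_rot: [-3.139, 0.001, 3.079]
force: [-0.5, -0.2, -0.2]
width: 0.0189
```

```bash
python3 -m jog '[[0,0,-4,0,0,0],[0,0,-4,0,0,0]]' 0 40;python3 -m jog '[[0,0,-4,0,0,0],[0,0,-4,0,0,0]]' 0 40; python3 -m jog '[[0,0,-4,0,0,0]]' 0 40
```

```text
t: 30.3
eef_pos: [0.5059, -0.1809, 0.141]
ee_rot: [-3.139, 0.002, 3.08]
force: [0.7, 0.6, -0.0]
width: 0.0187
t: 30.5
eef_pos: [0.5058, -0.1809, 0.1322]
ee_rot: [-3.139, 0.001, 3.079]
force: [-0.6, -0.5, -1.0]
width: 0.019
t: 30.6
eef_pos: [0.5059, -0.1809, 0.1278]
ee_rot: [-3.139, 0.001, 3.079]
force: [-1.1, -0.2, 0.3]
width: 0.0189
```

```bash
python3 -m jog '[[0,0,-4,0,0,0],[0,0,-3,0,0,0]]' 0 40;python3 -m jog '[[0,0,-2,0,0,0]]' 0 40; python3 -m jog '[[0,0,-2,0,0,0]]' 0 40
```

```text
t: 30.8
eef_pos: [0.5057, -0.1809, 0.1199]
ee_rot: [-3.139, 0.001, 3.08]
force: [-0.3, 0.3, -1.3]
width: 0.0191
t: 30.9
eef_pos: [0.5057, -0.181, 0.1179]
ee_rot: [-3.138, 0.001, 3.08]
force: [-8.2, 5.0, 22.2]
width: 0.0191
t: 31.0
eef_pos: [0.5058, -0.1811, 0.1178]
ee_rot: [-3.138, 0.001, 3.081]
force: [-11.7, 9.3, 34.9]
width: 0.0189
```

The head is seated (22–35 N at the expected height). I'm releasing, then verifying with a press from above using shut fingers.

```bash
python3 -m jog '[[0,0,0.5,0,0,0],[0,0,0,0,0,0],[0,0,0,0,0,0],[0,0,30,0,0,0],[0,0,20,0,0,0]]' 0.6; python3 -m jog '[[0,0,0,0,0,0],[0,0,0,0,0,0],[0,0,-8,0,0,0],[0,0,-6,0,0,0],[0,0,0,0,0,0]]' 0
```

```text
t: 31.5
eef_pos: [0.5044, -0.1809, 0.1675]
ee_rot: [-3.137, -0.003, 3.081]
force: [0.7, 0.7, 0.4]
width: 0.0508
t: 32.0
eef_pos: [0.5044, -0.1809, 0.1518]
ee_rot: [-3.138, -0.003, 3.08]
force: [-0.5, -0.2, -0.5]
width: 0.0184
```

```bash
python3 -m jog '[[0,0,0,0,0,0],[0,0,0,0,0,0],[0,0,0,0,0,0]]' 0; python3 -m jog '[[0,0,-6,0,0,0],[0,0,-4,0,0,0]]'; python3 -m jog '[[0,0,-2,0,0,0],[0,0,-2,0,0,0]]'
```

```text
t: 32.3
eef_pos: [0.5036, -0.1809, 0.1501]
ee_rot: [-3.138, -0.006, 3.08]
force: [-0.7, 0.2, -0.1]
width: 0.0007
t: 32.5
eef_pos: [0.5041, -0.1809, 0.1401]
ee_rot: [-3.138, -0.004, 3.08]
force: [0.5, 0.4, -0.5]
width: 0.0003
t: 32.7
eef_pos: [0.5046, -0.1813, 0.1381]
ee_rot: [-3.136, -0.003, 3.082]
force: [-10.4, 5.8, 30.9]
width: -0.0001
```

The pin is flush: contact at 138.1 mm against an expected 138. Next is the knob. I'm pre-winding the wrist counter-clockwise.

```bash
python3 -m jog '[[0,0,25,0,0,0],[0,0,35,0,0,0],[0,0,35,0,0,0.145],[1,15,0,0,0,0.145],[1,15,0,0,0,0.145],[1,15,0,0,0,0.145],[1,15,0,0,0,0.145],[1,15,0,0,0,0.145],[1,15,0,0,0,0.145],[1,15,0,0,0,0.145],[0,15,0,0,0,0.145],[0,0,0,0,0,0.145]]' 0.75; python3 -m jog '[[0,0,0,0,0,0.145],[0,0,0,0,0,0.145],[0,0,0,0,0,0.145],[0,0,0,0,0,0.145],[0,0,0,0,0,0.145],[0,0,0,0,0,0.145],[0,0,0,0,0,0.145],[0,0,0,0,0,0.145],[0,0,0,0,0,0.145],[0,0,0,0,0,0.05],[0,0,0,0,0,0],[0,0,0,0,0,0]]' 0.75;python3 -c "
from h import *
print(status.get_state()['q'])"
```

```text
t: 33.9
eef_pos: [0.511, -0.0572, 0.2369]
ee_rot: [-3.132, -0.002, -1.704]
force: [0.0, 0.2, -0.5]
width: 0.0658
t: 35.1
eef_pos: [0.5103, -0.0561, 0.235]
ee_rot: [-3.132, -0.001, -0.301]
force: [-0.3, -0.4, -0.3]
width: 0.0659
[ 0.26753754  0.0831412  -0.32477764 -0.0081558  -1.15656371  2.57655985]
```

```bash
cat >> h.py <<'E'
def knob(name,g0=(.5108,-.058,.145)):
    c=load(name); f=cv2.imread(f'pics/{name}_raw.png'); u,v=pix('wrist',g0,c); r=267*.018/(c[2][2,3]-.145)
    m=f.max(2); x0,y0=int(u-2*r),int(v-2*r); s=m[y0:int(v+2*r),x0:int(u+2*r)]
    b=(s<75).astype(np.uint8); n,l,st,ce=cv2.connectedComponentsWithStats(b); i=1+np.argmax(st[1:,4])
    cs=cv2.findContours((l==i).astype(np.uint8),0,1)[0]; k=max(cs,key=cv2.contourArea)[:,0]
    cx,R0=cv2.minEnclosingCircle(k.astype(np.float32))
    P=np.array(cx)+[x0,y0]; print('pred',u,v,r,'blob',P,R0,st[i],'world',np.round(world('wrist',P,.145,c)*1e3,1))
    return s
E
python3 - <<'E'
from h import *
snap("wrist","w13"); s=knob("w13")
for r in s[::3]: print(''.join('#' if x<60 else '+' if x<110 else '.' for x in r[::2]))
E
```

```text
pred 259.39920742301103 201.1448670157897 19.33219127234749 blob [256.5        187.99056625] 29.761812210083008 [  22    0   37   56 1198] world [512.1 -44.5 145. ]
...........++++++++++++###+............
...........++++++++++++####............
...........++++++++++++####............
............#+++++++++++###+...........
............#+++++++++++.+#+...........
............+++++++++++++.+#...........
.............+++########+..+...........
.............###############+..........
.............+###############..........
.............################..........
............#################+.........
............#################+.........
............#################..........
............#########...+++##+.........
............#########+.......+.........
............+###############...........
.............+##############...........
...............+##########.............
.................#+####++..............
.......................................
.......................................
.......................................
.......................................
.......................................
.......................................
.......................................
```

Run:
```python
from h import *
c=load("w13"); g=cv2.imread('pics/w13_raw.png').max(2)
print(np.round(world('wrist',(261,198),.145,c)*1e3,1))
for v in (190,195,200,205): print(v,[int(x) for x in g[v,236:286]])
print([int(x) for x in g[165:235,255]])
```

```text
[513.2 -55.4 145. ]
190 [231, 231, 230, 228, 229, 230, 216, 170, 113, 57, 21, 17, 22, 23, 25, 25, 25, 24, 24, 24, 24, 23, 24, 25, 25, 22, 24, 24, 24, 24, 25, 30, 41, 51, 54, 53, 45, 36, 32, 31, 30, 54, 108, 175, 228, 234, 233, 233, 233, 233]
195 [230, 230, 231, 232, 230, 200, 125, 44, 16, 19, 22, 25, 20, 24, 22, 23, 21, 23, 21, 22, 23, 23, 22, 21, 22, 23, 24, 23, 22, 24, 22, 24, 22, 23, 22, 22, 23, 23, 24, 20, 16, 28, 82, 161, 223, 233, 232, 231, 232, 232]
200 [229, 228, 229, 231, 232, 222, 171, 96, 32, 18, 21, 21, 21, 20, 20, 20, 23, 21, 20, 22, 20, 22, 30, 39, 44, 63, 87, 91, 90, 94, 82, 64, 51, 38, 33, 37, 40, 42, 40, 32, 22, 54, 131, 203, 233, 232, 230, 231, 231, 231]
205 [230, 230, 228, 229, 230, 209, 134, 54, 19, 16, 19, 22, 21, 22, 20, 22, 21, 21, 22, 20, 22, 21, 20, 20, 22, 34, 49, 60, 66, 72, 83, 96, 106, 117, 124, 132, 143, 153, 161, 156, 128, 98, 123, 179, 226, 233, 230, 229, 230, 230]
[103, 103, 103, 102, 102, 103, 103, 104, 103, 103, 103, 103, 100, 85, 57, 26, 9, 10, 11, 17, 23, 24, 25, 25, 25, 24, 24, 25, 24, 25, 22, 22, 22, 23, 22, 22, 22, 24, 21, 22, 20, 21, 23, 29, 39, 44, 44, 43, 42, 40, 39, 65, 135, 203, 232, 232, 231, 230, 230, 230, 230, 231, 231, 231, 231, 232, 231, 232, 232, 232]
```

```bash
python3 -m jog '[[0,0,-30,0,0,0],[0,0,-30,0,0,0],[0,0,-20,0,0,0],[0,0,0,0,0,0]]' 0.75; python3 -m jog '[[0,0,0,0,0,0]]'
```

```text
t: 35.55
eef_pos: [0.511, -0.056, 0.1539]
ee_rot: [-3.13, -0.005, -0.306]
force: [0.1, -0.2, 0.1]
width: 0.0659
t: 35.65
eef_pos: [0.5112, -0.0561, 0.1543]
ee_rot: [-3.131, -0.005, -0.307]
force: [0.4, 0.3, 0.7]
width: 0.0661
```

```bash
python3 -m jog '[[0,-1,-14,-0.009,0.008,0],[0,0,-10,0,0,0],[0,0,-5,0,0,0],[0,0,0,0,0,0]]' 0.75; python3 -m jog '[[0,0,-1,0,0,0]]'
```

```text
t: 36.05
eef_pos: [0.513, -0.0569, 0.1256]
ee_rot: [-3.141, -0.003, -0.308]
force: [-0.3, -0.1, -0.4]
width: 0.0656
t: 36.15
eef_pos: [0.5132, -0.0568, 0.1247]
ee_rot: [-3.141, -0.004, -0.308]
force: [0.2, -0.1, 0.7]
width: 0.0658
```

Now I'm gripping gently to see the centring force, with a small shift back in x.

```bash
python3 -m jog '[[-1.5,0,-1,0,0,0],[-0.5,0,-0.5,0,0,0],[0,0,-0.5,0,0,0],[0,0,0,0,0,0],[0,0,0,0,0,0]]' 0 25; python3 -m jog '[[0,0,0,0,0,0]]'; python3 -c "
from h import *
s=status.get_state();print(s['moment'],s['q'][5])"
```

```text
t: 36.65
eef_pos: [0.512, -0.0569, 0.1236]
ee_rot: [-3.14, -0.006, -0.307]
force: [3.7, -3.2, -2.1]
width: 0.0353
t: 36.75
eef_pos: [0.5121, -0.057, 0.1236]
ee_rot: [-3.14, -0.006, -0.307]
force: [-0.3, -0.4, -2.2]
width: 0.0358
[-0.19195445 -0.06734858  0.03827314] 2.560541617295327
```

```bash
cat > m.sh <<'E'
python3 -c "
from h import *
s=status.get_state();print('mom',np.round(s['moment'],3),'q',np.round(s['q'],2))"
E
python3 -m jog '[[0,0,0,0,0,-0.14],[0,0,0,0,0,-0.14],[0,0,0,0,0,-0.14],[0,0,0,0,0,-0.14],[0,0,0,0,0,-0.14],[0,0,0,0,0,-0.14]]' 0 25; bash m.sh
```

```text
t: 37.35
eef_pos: [0.5129, -0.0576, 0.1236]
ee_rot: [-3.14, -0.007, -1.177]
force: [1.6, -1.0, -2.1]
width: 0.0355
mom [-0.615 -0.552  0.127] q [ 0.27  0.19 -0.48  0.01 -0.89  1.68]
```

```bash
python3 -m jog '[[0,0,0,0,0,-0.14],[0,0,0,0,0,-0.14],[0,0,0,0,0,-0.14],[0,0,0,0,0,-0.14],[0,0,0,0,0,-0.14],[0,0,0,0,0,-0.14],[0,0,0,0,0,-0.14],[0,0,0,0,0,-0.14],[0,0,0,0,0,-0.14],[0,0,0,0,0,-0.14],[0,0,0,0,0,-0.14],[0,0,0,0,0,-0.14]]' 0 30; bash m.sh
```

```text
t: 38.55
eef_pos: [0.5122, -0.0594, 0.1236]
ee_rot: [-3.14, -0.01, -2.928]
force: [-0.1, -0.6, -0.4]
width: 0.0352
mom [-0.2   -0.285  0.056] q [ 0.27  0.2  -0.47  0.   -0.91 -0.05]
```

```bash
python3 -m jog '[[0,0,0,0,0,-0.14],[0,0,0,0,0,-0.14],[0,0,0,0,0,-0.14],[0,0,0,0,0,-0.14],[0,0,0,0,0,-0.14],[0,0,0,0,0,-0.14],[0,0,0,0,0,-0.14],[0,0,0,0,0,-0.14],[0,0,0,0,0,-0.14],[0,0,0,0,0,-0.14],[0,0,0,0,0,-0.14],[0,0,0,0,0,-0.14]]' 0 30; bash m.sh;  python3 -m jog '[[0,0,0,0,0,-0.14],[0,0,0,0,0,-0.14],[0,0,0,0,0,-0.14],[0,0,0,0,0,-0.14]]' 0 30; bash m.sh
```

```text
t: 39.75
eef_pos: [0.5105, -0.0584, 0.1235]
ee_rot: [-3.139, -0.013, 1.604]
force: [0.4, 0.9, -0.1]
width: 0.0355
mom [ 0.025 -0.363  0.078] q [ 0.26  0.19 -0.47 -0.02 -0.91 -1.78]
t: 40.15
eef_pos: [0.5106, -0.0577, 0.1236]
ee_rot: [-3.139, -0.014, 1.021]
force: [1.3, 2.0, -0.6]
width: 0.0353
mom [-0.085 -0.443  0.119] q [ 0.26  0.19 -0.48 -0.01 -0.9  -2.37]
```

About 4.96 rad turned, so the foot is near the stack. I'm releasing, winding back and regripping.

```bash
python3 -m jog '[[0,0,0,0,0,0],[0,0,0,0,0,0],[0,0,0,0,0,0],[0,0,0,-0.012,0.007,0],[0,0,0,0,0,0.1],[0,0,0,0,0,0.145],[0,0,0,0,0,0.145],[0,0,0,0,0,0.145],[0,0,0,0,0,0.145],[0,0,0,0,0,0.145],[0,0,0,0,0,0.145],[0,0,0,0,0,0.145]]' 0.75; bash m.sh
```

```text
t: 41.35
eef_pos: [0.5101, -0.0578, 0.1236]
ee_rot: [-3.134, 0.005, 2.183]
force: [0.1, -0.9, -0.4]
width: 0.0661
mom [ 0.139 -0.155 -0.046] q [ 0.28  0.19 -0.48  0.01 -0.9  -1.24]
```

```bash
python3 -m jog '[[0,0,0,0,0,0.145],[0,0,0,0,0,0.145],[0,0,0,0,0,0.145],[0,0,0,0,0,0.145],[0,0,0,0,0,0.145],[0,0,0,0,0,0.145],[0,0,0,0,0,0.145],[0,0,0,0,0,0.145],[0,0,0,0,0,0.145],[0,0,0,0,0,0.145],[0,0,0,0,0,0.1],[0,0,0,0,0,0]]' 0.75; bash m.sh
```

```text
t: 42.55
eef_pos: [0.5099, -0.0579, 0.1234]
ee_rot: [-3.127, 0.0, -2.489]
force: [0.2, -0.1, 0.1]
width: 0.0655
mom [ 0.069 -0.016 -0.012] q [ 0.28  0.18 -0.5   0.02 -0.88  0.36]
```

```bash
python3 -m jog '[[0.5,0,0,0.0116,0.009,0],[0,0,0,0,0,0],[0,0,0,0,0,0],[0,0,0,0,0,0],[0,0,0,0,0,0]]' 0 30; bash m.sh; python3 -m jog '[[0,0,0,0,0,-0.14],[0,0,0,0,0,-0.14],[0,0,0,0,0,-0.14],[0,0,0,0,0,-0.14]]' 0 30; bash m.sh;python3 -m jog '[[0,0,0,0,0,-0.14],[0,0,0,0,0,-0.14],[0,0,0,0,0,-0.14]]' 0 30; bash m.sh; python3 -c "
from h import *
snap('scene','s1')"
```

```text
t: 43.05
eef_pos: [0.5111, -0.0576, 0.1235]
ee_rot: [3.141, 0.0, -2.496]
force: [1.9, 2.6, 0.7]
width: 0.0352
mom [ 0.819 -0.612  0.061] q [ 0.27  0.19 -0.48 -0.   -0.9   0.38]
t: 43.45
eef_pos: [0.5116, -0.0573, 0.1235]
ee_rot: [3.141, 0.001, -3.074]
force: [0.4, 0.4, -0.8]
width: 0.0357
mom [ 0.111 -0.404  0.111] q [ 0.27  0.19 -0.48 -0.   -0.9  -0.2 ]
t: 43.75
eef_pos: [0.5119, -0.0573, 0.1235]
ee_rot: [3.141, 0.002, 2.771]
force: [1.3, 0.3, -1.3]
width: 0.0356
mom [ 0.05  -0.465  0.118] q [ 0.27  0.19 -0.48  0.   -0.9  -0.64]
```

```bash
for i in 1; do python3 -m jog '[[0,0,0,0,0,-0.14],[0,0,0,0,0,-0.14],[0,0,0,0,0,-0.14]]' 0 30; bash m.sh; python3 -m jog '[[0,0,0,0,0,-0.14],[0,0,0,0,0,-0.14],[0,0,0,0,0,-0.14]]' 0 30; bash m.sh; python3 -m jog '[[0,0,0,0,0,-0.14],[0,0,0,0,0,-0.14],[0,0,0,0,0,-0.14]]' 0 30; bash m.sh; done
```

```text
t: 44.1
eef_pos: [0.5123, -0.0574, 0.1235]
ee_rot: [3.141, 0.003, 2.343]
force: [1.9, -0.3, -1.6]
width: 0.035
mom [-0.085 -0.51   0.115] q [ 0.27  0.19 -0.48  0.   -0.9  -1.07]
t: 44.4
eef_pos: [0.5126, -0.0577, 0.1235]
ee_rot: [3.141, 0.003, 1.915]
force: [1.1, -1.4, -1.5]
width: 0.0353
mom [-0.104 -0.534  0.144] q [ 0.27  0.19 -0.48  0.   -0.9  -1.5 ]
t: 44.7
eef_pos: [0.5127, -0.0581, 0.1235]
ee_rot: [3.141, 0.004, 1.487]
force: [1.1, -1.9, -1.1]
width: 0.0354
mom [-0.158 -0.479  0.149] q [ 0.27  0.19 -0.48  0.01 -0.9  -1.93]
```

Total knob turn is about 7.26 rad, roughly 2.2 rad past expected contact. I'm releasing, lifting clear, and checking the mark angle numerically.

```bash
python3 -m jog '[[0,0,0,0,0,0],[0,0,0,0,0,0],[0,0,0,0,0,0],[0,0,20,0,0,0],[0,0,30,0,0,0],[0,0,30,0,0,0],[0,0,20,0,0,0],[0,0,0,0,0,0],[0,0,0,0,0,0]]' 0.75
python3 - <<'E'
from h import *
snap("wrist","w14"); c=load("w14"); g=cv2.imread('pics/w14_raw.png').max(2)
C=np.array([.5115,-.057]); th=np.deg2rad(np.arange(0,360,10))
for r in (.006,.010,.013):
    o=[]
    for t in th:
        u,v=pix('wrist',(C[0]+r*np.cos(t),C[1]+r*np.sin(t),.145),c); o.append(int(cv2.getRectSubPix(g,(1,1),(float(u),float(v)))[0,0]))
    print(r,o)
snap('scene','s2'); snap('top','t2')
E
```

```text
t: 45.6
eef_pos: [0.5102, -0.0585, 0.2262]
ee_rot: [-3.138, 0.005, 1.516]
force: [-0.3, -0.2, 0.0]
width: 0.0659
0.006 [27, 28, 28, 28, 28, 28, 28, 29, 29, 29, 29, 30, 31, 31, 30, 31, 31, 31, 30, 30, 31, 29, 28, 28, 36, 84, 144, 180, 175, 133, 74, 38, 27, 25, 27, 27]
0.01 [26, 27, 27, 28, 29, 29, 29, 29, 31, 31, 31, 31, 33, 32, 33, 32, 32, 32, 31, 31, 30, 30, 29, 29, 28, 26, 77, 168, 166, 75, 25, 26, 25, 26, 27, 25]
0.013 [24, 24, 23, 24, 24, 26, 28, 27, 28, 28, 31, 33, 33, 33, 33, 33, 33, 33, 31, 31, 30, 30, 29, 28, 26, 27, 37, 155, 150, 39, 25, 25, 25, 26, 25, 25]
```

Run:
```python
from h import *
a=cv2.imread('pics/t1_raw.png').astype(int); b=cv2.imread('pics/t2_raw.png').astype(int); cc=cv2.imread('pics/top0.png')
for n,P in dict(jarR=(.732,-.219,.14),jarL=(.645,.407,.14),vial=(.313,-.204,.06),dish3=(.443,-.449,.014),d1=(.338,.382,.014),d2=(.278,.23,.014),mortar=(.664,-.441,.065),block=(.4195,-.3045,.055),pin=(.505,-.18,.138)).items():
    u,v=map(int,pix('top',P)); s=np.s_[v-12:v+13,u-12:u+13]; print(n,(u,v),'diff',abs(a[s]-b[s]).mean().round(1),'px',b[v-1:v+2,u-1:u+2].mean().round(0))
g=cv2.imread('pics/s2_raw.png'); c=cal('scene')
u,v=map(int,pix('scene',(.505,-.18,.138))); print(u,v); print(g.max(2)[v-6:v+14:2,u-8:u+9:2])
```

```text
jarR (320, 121) diff 14.6 px 129.0
jarL (108, 144) diff 17.1 px 129.0
vial (311, 263) diff 19.8 px 147.0
dish3 (387, 223) diff 19.7 px 175.0
d1 (120, 251) diff 38.5 px 175.0
d2 (168, 271) diff 51.7 px 49.0
mortar (387, 151) diff 16.3 px 149.0
block (344, 229) diff 19.3 px 69.0
pin (306, 196) diff 32.9 px 130.0
194 207
[[173 174 175 174 175 176 171 174 174]
 [173 175 172 173 172 171 169 170 171]
 [176 174 176 175 164 156 153 171 173]
 [173 175 170 151 144 147 129 138 169]
 [169 154 148 122 145 149 132  61 131]
 [144  84  53  55 100 104  55  37  68]
 [ 49  50  47  47  51  48  47  40  55]
 [ 47  49  52  49  50  50  48  53  45]
 [ 35  50  49  45  53  54  46  27  18]
 [ 35  37  48  51  44  21  19  26  27]]
```

```bash
python3 -c "
from station import workorder,status
print(status.get_state()['t'],workorder.job_done())"
```

```text
the job is handed in; nothing more can be done
45.75 None
```

I did the whole job in the order asked and handed it in at about 46 s of simulated time. `job_done()` gave no verdict, so what follows rests on my own checks.

- **Stack:** Only two plaques were present. Both lie on the bed, lengthwise and square to it. The lower one is about 2 mm off centre towards the fork.
- **Arm:** I swung it closed until it stopped, with the resisting force rising from about 2 N to 8–11 N.
- **Pin:** It went through fork and lug with almost no force and seated at the expected height. Pressing on top with shut fingers met the head at 138.1 mm against 138 mm expected, so it is flush.
- **Knob:** By its white mark it turned about 7.1 rad; the gripper's own rotation read 7.26 rad, 8–9° more. The foot should meet the stack at about 5.0 rad, so the knob clicked over for about 2 rad, against the 0.79 rad required. The turning torque was about 0.145 N m near the end, which fits the ratchet slipping. I could not see the collar or foot directly, so the slip is inferred.
- **Slips along the way:** The first grasp of each plaque was too high and I redid it. Joint 6 also reached its range limit once, which tilted the tool; it touched nothing.
- **Bystanders:** I never knowingly touched any. A before-and-after comparison of the overhead view showed only a general brightness change for most of them. Two dishes differed more, most likely from the robot's shadow or the arm covering them, so I could not confirm those two.

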